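# Fit a bayonet water-filter cartridge

### The job

Take the new filter cartridge (blue handle) out of the wooden rack and fit it in the empty collar of the white filter unit: find the entry slots, push it down against the spring, twist it clockwise to the stop and let it spring up into its notches so that it stays locked, upright, when you let go. Work gently: the plastic collar must not be leaned on hard (about 50 N breaks it), and leave the used cartridge (orange handle) and the other things on the counter where they are.

Things in the scene. Friction and masses are not known exactly. Their poses are not given: they have to be found in the camera images.
- cartridge: New filter cartridge: white, with blue band and blue bar handle. Loose, upright, 130 mm tall, about 0.2 kg. Origin: centre of its flat underside, z up. Above it: nose tapering from 30 to 40 mm diameter over 7 mm, 40 mm diameter spigot up to 34 mm, body 66 mm diameter from 34 to 94 mm, handle on top. It hangs in the rack by its body's shoulder, origin 6 mm above the counter.
- handle (a point): Centre of the blue bar handle, 112 mm above the cartridge's origin: 46 mm long along the cartridge's x axis, 16 mm thick along its y axis (pinch across y), 36 mm high (94 to 130 mm above the origin).
- lugs (a point): On the cartridge's axis, 13 mm above its origin, amid the two yellow lugs, which stick out at its +x and -x (below the ends of the handle): 7 mm wide, 6 mm high (10 to 16 mm above the origin), reaching 27 mm from the axis. A half turn makes no difference.
- used: Used cartridge, the same shape with orange handle and band; it stays in the other hole of the rack.
- rack: Fixed plywood block 100 x 210 x 40 mm with two 58 mm through holes at y = +52 and -52 mm of its frame, one cartridge in each; which one is where varies. Origin: centre of its underside, z up.
- unit: Fixed white filter unit, base 130 x 130 x 29.5 mm, pipe stubs along its y axis, blue badge at -x. Origin: centre of its underside, z up, on the collar's axis. On it the grey collar, 86 mm outside diameter, 42.4 mm bore. Contact force between cartridge and unit, all contacts summed (twisting against a stop counts too), over 50 N breaks it. Heights of the cartridge in the collar are of its origin above this one.
- mouth (a point): Centre of the collar's mouth, level with its rim, 60 mm above the unit's origin. Two opposite entry slots, 9 mm wide, marked yellow on the rim. They lie at the unit's +x and -x but turned by an unknown 0 to 0.36 rad either way (fixed during the job, not reported). Lugs resting on the rim: height 50 mm. Find the slots by turning the lightly pressed cartridge until it drops in, or look.
- spring (a point): Top of the spring plunger on the collar's axis, when free: 47 mm above the unit's origin. With the lugs in the slots the cartridge sinks freely to here; then the spring pushes up with 3 N plus 0.57 N per mm. Below height 34 mm (about 10.5 N) the lugs can turn clockwise (seen from above) under the ledge; it bottoms hard at 29.5 mm (13 N).
- locked (a point): Where the cartridge's underside centre is when locked, 38 mm above the unit's origin. The notches (green dots on the rim) are centred 0.62 rad clockwise of the slots, a stop 0.06 rad beyond. There, let up, the cartridge rises to 38 mm, held by the spring (about 8 N). Let up before the notches it stays at 34 mm, not locked; let up in the slots it comes back to 47 mm.
- soap: Bystander: yellow soap bottle, 60 mm diameter, 170 mm tall. Origin: centre of its underside.
- jug: Bystander: clear jug with handle, 110 mm diameter, 130 mm tall. Origin: centre of its underside.
- mug: Bystander: blue mug, 80 mm diameter, 90 mm tall. Origin: centre of its underside.
- brush: Bystander: brush lying on the counter. Origin: its underside.
- driver: Bystander: screwdriver lying on the counter. Origin: its underside.
- jar: Bystander: glass jar, 70 mm diameter, 100 mm tall. Origin: centre of its underside.
Not all that is in view belongs to the job. What is shaped like the cartridge but red is not meant.

How it is judged:
By the outcome, as a careful person would: the job done as asked, in the order asked, and still so for the second after the job is handed in, with the robot touching nothing.
It also fails if it takes over 72 s, if anything falls off the work surface, if the arm or the gripper's body presses on something with over 40 N, if the wrist force passes 120 N, or if a joint passes its speed limit or range.

### The arm

A 7-joint arm with a two-finger parallel gripper is mounted at the origin on the work surface. World frame = base frame: x ahead of the robot, y to its left, z up, the work surface at z = 0. Lengths are in m, angles in rad, forces in N, time in s.
With the tool pointing down it reaches from about 0.4 to 0.85 m from the base axis. Payload 10.4 kg.
Tool frame: the origin (TCP) lies at the very end of the fingers, on their centre line; the grasp point (between the pads) lies r.grip_depth behind it (r.grip_depth is the distance from the TCP to the grasp point, in m); y points along the fingers, z is the direction in which the jaws open and shut, and the axes are right-handed (so a half turn about y gives the same grasp; the last joint's range is limited). The gripper opens to 87 mm and grips with 3 to 60 N. Pads are 19 mm wide; open, the fingers measure 117 mm over their backs; the gripper's body (75 mm by 190 mm) begins 51 mm behind the grasp point.
Start: joints at [1.307, 0.332, -0.065, 1.46, 0.022, 1.35, -0.088], TCP at [0.149, -0.607, 0.223] pointing down, gripper open.
Joint ranges: [-2.6, 2.6], [-0.5, 2.12], [-1.47, 1.34], [0.16, 2.42], [-1.27, 4.41], [0.06, 2.06], [-2.6, 2.6]. Speed limits (rad/s): [2.22, 2.22, 2.79, 2.79, 3.14, 3.14, 3.14].

### API

Orientations are given as a unit quaternion [x, y, z, w].
In Python, from bench import r gives the robot as it stands.
- The arm moves only by the shell command python3 -m jog 'ROWS' [OPENING] [FORCE]. ROWS is JSON, a list of rows, each a list of 6 numbers: the shift along the tool's x, y, z in m, then the turn, a rotation vector about the tool's x, y, z in degrees. A call has 1 to 12 rows; each row shifts and turns the pose as measured when the row begins, along the tool's axes as they then stand; what a row does not reach is not made up. A row lasts 1/12 s, in which the tool goes at most 41.7 mm and 7.16 degrees, less where a joint would pass 70% of its speed; a pose out of reach is approached as far as the arm can. A call with a gripper value outside its range is refused whole. OPENING is the opening, from -1 (shut) to 1 (fully open), so that 0 is half open, set as the call begins (- or left out, the last holds). The fingers move at their own pace and stop on an object; FORCE is the grip in N (left out, the last holds). Time passes only in rows, so rows that do not move let the fingers close. It gives the time, the measured TCP pose, the force and the opening at its end, in the units of the state.
- r.read_state(): the state, without advancing time (a new reading comes with each control period).
- r.camera(name): name is "scene" or "top"; returns a dict with "image" (384x512x3 uint8, red, green, blue), "range_z" (384x512 float32, m along the optical axis (not along the pixel's ray), 0 where there is no reading), "K" (3x3 intrinsics, pixels), "R" (3x3) and "t" (3): a world point X has camera coordinates R X + t. Camera axes: x right, y down, z forward; pixel columns grow to the right and rows downward; lengths in m; the calibration is good to about 2 mm. A picture is of the moment at which its call begins.
- r.close_job(): hands the job in, once; it reports no verdict.
The state is a dict: "time": time; "joint_positions": joint angles; "joint_vel": joint speeds; "joint_torque": joint torques, N m; "ee_pos": TCP position; "eef_rot": TCP orientation; "ft_force": force on the tool from outside, world axes, zero at the start; "torque": the same for the moment, N m; "width": finger opening in m.
Only numpy, scipy, OpenCV 4.12 (cv2) and the standard library are available. Lean on these libraries where they do the work, as an engineer would, in place of code of your own. Each camera call takes 0.05 s, during which the arm holds its last target. There are 200 camera calls.

## Working session

There is one attempt and no reset: what is moved stays moved. The work goes in short steps, Python scripts to look and compute and a shell command to move; the robot and the scene stay as the last step left them, time stands still between calls to the robot, and variables do not carry over. Pictures are saved under pics/ and viewed, about 8 in all and at most 12, crops included, and the job is handed in when it is done.

```bash
mkdir -p pics; ls
python3 - <<'E'
from bench import r
import cv2,numpy as np
s=r.read_state();print(s,r.grip_depth)
for n in("scene","top"):
    c=r.camera(n);cv2.imwrite(f"pics/{n}0.png",c["image"][:,:,::-1]);np.savez(f"{n}0.npz",**c);print(n,c["K"],c["R"],c["t"])
E
```

```text
pics
{'time': 0.0, 'joint_positions': array([ 1.30737999,  0.33284534, -0.06468444,  1.46093036,  0.02158447,
        1.3499007 , -0.08849427]), 'joint_vel': array([ 1.52138830e-03, -8.53194874e-04,  5.57566076e-05, -2.57173525e-03,
        7.00757695e-04, -3.68828298e-03, -9.07727572e-04]), 'joint_torque': array([-7.14099733e-04, -6.23250461e+01,  2.42020941e-02, -3.89891589e+01,
       -6.12383382e-02,  3.97508999e-02,  1.41635883e-04]), 'ee_pos': array([ 0.14895884, -0.60659529,  0.22177569]), 'eef_rot': array([-0.08501695,  0.70247143, -0.70150174,  0.08486058]), 'ft_force': array([-1.07181729, -0.39823341,  0.24532134]), 'torque': array([-0.0384609 , -0.04658365, -0.00264819]), 'width': 0.08692772085157936} 0.0187
scene [[359.19244239   0.         256.75941429]
 [  0.         359.19244239 194.81237637]
 [  0.           0.           1.        ]] [[-0.77842623  0.62757556 -0.01419563]
 [ 0.40009727  0.47858957 -0.78158441]
 [-0.4837094  -0.61408544 -0.62363795]] [ 0.43847295 -0.14694962  1.36840121]
top [[392.97184079   0.         252.92634107]
 [  0.         392.97184079 197.63330911]
 [  0.           0.           1.        ]] [[-0.01994651 -0.99978701  0.00529888]
 [-0.9957587   0.01938947 -0.08993695]
 [ 0.08981505 -0.00707033 -0.99593336]] [0.049325   0.59801823 1.19523959]
```

View pics/top0.png

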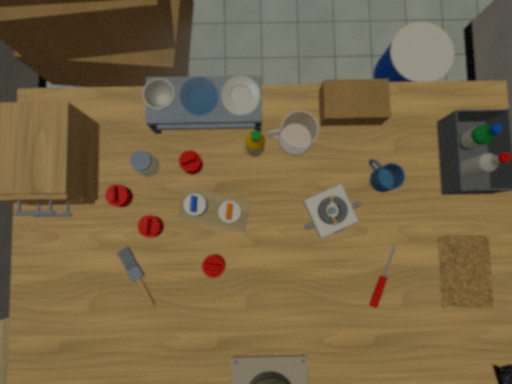

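View pics/scene0.png

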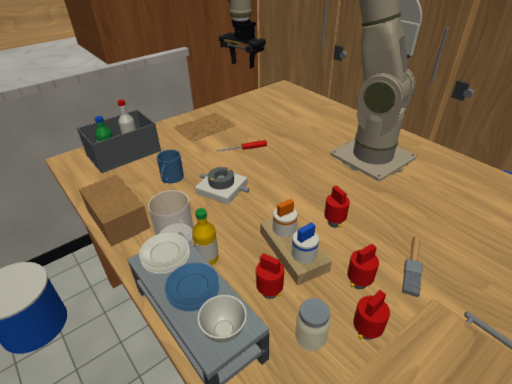

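```bash
cat > h.py <<'E'
import numpy as np,cv2
def cloud(c):
    z=c["range_z"];v,u=np.mgrid[:384,:512]
    p=np.stack([(u-c["K"][0,2])/c["K"][0,0]*z,(v-c["K"][1,2])/c["K"][1,1]*z,z],-1)
    return (p-c["t"])@c["R"]
E
python3 - <<'E'
from h import *
ims=[]
for n,boxes in(("top",[(170,180,260,240),(297,180,367,240)]),("scene",[(250,190,340,280),(190,155,255,210)])):
    c=np.load(n+"0.npz");P=cloud(c);im=c["image"]
    hsv=cv2.cvtColor(im,cv2.COLOR_RGB2HSV)
    row=[]
    for k,b in enumerate(boxes):
        x0,y0,x1,y1=b
        row.append(cv2.resize(im[y0:y1,x0:x1,::-1],(400,300),interpolation=cv2.INTER_CUBIC))
        sub=P[y0:y1,x0:x1].reshape(-1,3);h=hsv[y0:y1,x0:x1].reshape(-1,3).astype(int)
        if k==0:
            for nm,lo,hi in(("blue",100,130),("orange",5,18)):
                m=(h[:,0]>=lo)&(h[:,0]<=hi)&(h[:,1]>150)&(sub[:,2]>.122)&(sub[:,2]<.15)
                q=sub[m]
                if len(q)>4:
                    ctr=(q.min(0)+q.max(0))/2;w,V=np.linalg.eigh(np.cov(q[:,:2].T));print(n,nm,len(q),q.mean(0),ctr,V[:,1],np.degrees(np.arctan2(V[1,1],V[0,1])),np.sqrt(w*12))
            m=(sub[:,2]>.03)&(sub[:,2]<.05);q=sub[m];rc=cv2.minAreaRect(q[:,:2].astype(np.float32)*1000);print(n,"rack",rc)
            # body discs at z~0.1
            m=(sub[:,2]>.09)&(sub[:,2]<.108);q=sub[m];print(n,"body",q.min(0),q.max(0))
        else:
            m=(sub[:,2]>.054)&(sub[:,2]<.066);q=sub[m]
            A=np.c_[q[:,:2],np.ones(len(q))];s=np.linalg.lstsq(A,(q[:,:2]**2).sum(1),rcond=None)[0]
            print(n,"collar",len(q),q.mean(0),(q.min(0)+q.max(0))/2,q.max(0)-q.min(0),"fit",s[:2]/2)
            m=(sub[:,2]>.02)&(sub[:,2]<.035);q=sub[m];print(n,"base",cv2.minAreaRect(q[:,:2].astype(np.float32)*1000))
            m=(h[:,0]>=18)&(h[:,0]<=35)&(h[:,1]>90)&(sub[:,2]>.05);print("yellow",sub[m])
    ims.append(np.hstack(row))
cv2.imwrite("pics/crop.png",np.vstack(ims))
E
```

```text
top blue 56 [0.57568753 0.20661239 0.13638867] [0.57570219 0.20797027 0.13502649] [-0.99902666  0.04411045] 177.4718368324177 [0.01090774 0.03947617]
top orange 64 [0.55320668 0.10731942 0.13622204] [0.55267891 0.10792082 0.1364212 ] [-0.99346502  0.11413702] 173.4461476916795 [0.01224484 0.04191109]
top rack ((565.7373657226562, 160.08511352539062), (210.4486541748047, 100.05509185791016), 76.97405242919922)
top body [0.52239619 0.07649318 0.09128451] [0.60952592 0.24308157 0.10760494]
top collar 471 [ 0.5549889  -0.20157252  0.06061065] [ 0.55523337 -0.20301191  0.05990929] [0.08185697 0.08610695 0.01152916] fit [ 0.55497749 -0.20190545]
top base ((553.2232666015625, -202.322509765625), (133.1220703125, 189.8176727294922), 22.652448654174805)
yellow [[ 0.48911521  0.04616998  1.24390156]
 [ 0.48911521  0.04616998  1.24390156]
 [ 0.48911521  0.04616998  1.24390156]
 [ 0.48911521  0.04616998  1.24390156]
 [ 0.59607124 -0.1984081   0.06190931]
 [ 0.48911521  0.04616998  1.24390156]
 [ 0.59343413 -0.19605518  0.05804978]
 [ 0.59275704 -0.19763765  0.0650789 ]
 [ 0.59302202 -0.20142741 
[... 1969 characters left out ...]
 0.51619891 -0.20562074  0.06127689]
 [ 0.51310474 -0.20424494  0.06063231]
 [ 0.52422423 -0.2059601   0.06059185]
 [ 0.52308856 -0.20157026  0.06240869]
 [ 0.51834145 -0.20278195  0.05965704]
 [ 0.51615174 -0.18279769  0.06119939]
 [ 0.59534245 -0.20013347  0.06387285]
 [ 0.59272257 -0.19827545  0.06368406]
 [ 0.58829799 -0.19959599  0.06089151]
 [ 0.58752196 -0.19448284  0.06336719]
 [ 0.59809589 -0.19597119  0.06348143]
 [ 0.59451602 -0.19584079  0.06187807]
 [ 0.5903575  -0.19670176  0.05945044]
 [ 0.58960157 -0.19156116  0.06196568]
 [ 0.59530166 -0.19519822  0.05859984]
 [ 0.76033536  0.01812874  0.17082921]
 [ 0.75005073  0.02970777  0.17281311]
 [ 0.76652387  0.01909421  0.17165036]]
```

View pics/crop.png

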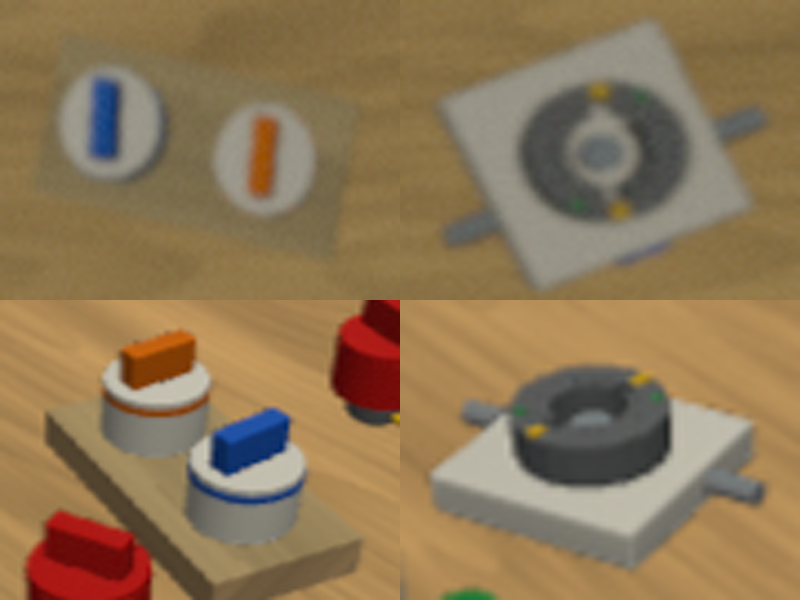

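```bash
cat >> h.py <<'E'
from scipy.spatial.transform import Rotation as Ro
def rel(target, yaw, rows=1):
    """world target TCP, world yaw (deg) of opening axis (mod 180), tool down -> tool-frame shift and rotvec"""
    from bench import r
    s=r.read_state();R=Ro.from_quat(s["eef_rot"]).as_matrix();p=s["ee_pos"]
    z=np.array([np.cos(np.radians(yaw)),np.sin(np.radians(yaw)),0])
    if z@R[:,2]<0:z=-z
    y=np.array([0,0,-1.]);D=np.c_[np.cross(y,z),y,z]
    rv=Ro.from_matrix(R.T@D).as_rotvec(degrees=True)
    sh=R.T@(np.array(target)-p)
    o=np.degrees(np.arctan2(R[1,2],R[0,2]))
    print("t %.2f pos %s yaw_z %.2f tilt %.2f | shift mm %s rot %s | F %s M %s w %.4f"%(s["time"],np.round(p*1e3,1),o,np.degrees(np.arccos(-R[2,1])),np.round(sh*1e3,1),np.round(rv,2),np.round(s["ft_force"],1),np.round(s["torque"],2),s["width"]))
    print("q",np.round(s["joint_positions"],2))
E
python3 - <<'E'
from h import *
rel([.577,.210,.223],86)
from bench import r;print(Ro.from_quat(r.read_state()["eef_rot"]).as_matrix().round(3))
E
```

```text
t 0.10 pos [ 148.9 -606.6  221.8] yaw_z -76.20 tilt 0.07 | shift mm [-6.105e+02 -3.000e-01 -6.910e+02] rot [ 0.07 17.8   0.02] | F [ 1.1  0.7 -0.3] M [-0.01 -0.02  0.05] w 0.0872
q [ 1.31  0.33 -0.06  1.46  0.02  1.35 -0.09]
[[-0.971 -0.     0.238]
 [-0.238  0.001 -0.971]
 [ 0.    -1.    -0.001]]
```

```bash
python3 -m jog '[[-0.027,0,-0.030,0,0,0],[-0.027,0,-0.030,0,0,0],[-0.027,0,-0.030,0,0,0],[-0.027,0,-0.030,0,0,0],[-0.027,0,-0.030,0,0,0],[-0.027,0,-0.030,0,0,0],[-0.027,0,-0.030,0,0,0],[-0.027,0,-0.030,0,0,0],[-0.027,0,-0.030,0,0,0],[-0.027,0,-0.030,0,0,0],[-0.027,0,-0.030,0,0,0],[-0.027,0,-0.030,0,0,0]]' 0.5 25
python3 - <<'E'
from h import *
rel([.577,.210,.223],86)
E
```

```text
time: 1.1
ee_pos: [0.3773, -0.1705, 0.2155]
eef_rot: [-0.083, 0.704, -0.701, 0.077]
ft_force: [1.4, -0.2, -0.0]
width: 0.0658
t 1.10 pos [ 377.3 -170.5  215.5] yaw_z -77.08 tilt 0.55 | shift mm [-279.7   -7.9 -326.2] rot [ 0.24 16.92  0.5 ] | F [ 1.4 -0.2 -0. ] M [-0.06 -0.09 -0.04] w 0.0658
q [ 0.87 -0.11 -0.52  1.95 -0.06  1.29 -0.97]
```

```bash
python3 -m jog '[[-0.025,-0.001,-0.029,0,0,0],[-0.025,-0.001,-0.029,0,0,0],[-0.025,-0.001,-0.029,0,0,0],[-0.025,-0.001,-0.029,0,0,0],[-0.025,-0.001,-0.029,0,0,0],[-0.025,-0.001,-0.029,0,0,0],[-0.025,-0.001,-0.029,0,0,0],[-0.025,-0.001,-0.029,0,0,0],[-0.025,-0.001,-0.029,0,0,0],[-0.025,0,-0.029,0,0,0],[-0.02,0,-0.02,0,0,0],[0,0,0,0,0,0]]'
python3 - <<'E'
from h import *
rel([.577,.210,.223],86)
E
```

```text
time: 2.1
ee_pos: [0.5762, 0.2184, 0.2213]
eef_rot: [-0.083, 0.705, -0.701, 0.076]
ft_force: [-0.2, 0.6, 0.8]
width: 0.0651
t 2.10 pos [576.2 218.4 221.3] yaw_z -77.02 tilt 0.65 | shift mm [ 1.1 -1.7  8.4] rot [ 0.3  16.98  0.58] | F [-0.2  0.6  0.8] M [ 0.05 -0.    0.01] w 0.0651
q [ 0.21  0.45 -0.86  1.44  0.33  1.41 -2.  ]
```

```bash
python3 -m jog '[[0,0,0.003,0,6,0],[0,0,0.003,0,6,0],[0.001,-0.001,0.002,0.3,5,0.5],[0,0,0,0,0,0]]'
python3 - <<'E'
from h import *
rel([.577,.210,.223],86)
from bench import r
rows=[]
for n,b in(("top",(165,170,265,245)),("scene",(240,150,340,250))):
    c=r.camera(n);x0,y0,x1,y1=b;im=c["image"]
    rows.append(cv2.resize(im[y0:y1,x0:x1,::-1],(400,int(400*(y1-y0)/(x1-x0))),interpolation=cv2.INTER_CUBIC)[:400])
    X=np.array([[.577,.21,.136],r.read_state()["ee_pos"]]);q=(X@c["R"].T+c["t"])@c["K"].T;print(n,(q[:,:2]/q[:,2:]-[x0,y0])*4)
h=max(a.shape[0] for a in rows);cv2.imwrite("pics/c2.png",np.hstack([np.pad(a,((0,h-a.shape[0]),(0,0),(0,0))) for a in rows]))
E
```

```text
time: 2.43
ee_pos: [0.5749, 0.2132, 0.2191]
eef_rot: [0.024, 0.707, -0.707, -0.03]
ft_force: [-0.1, 0.4, 0.4]
width: 0.0654
t 2.43 pos [574.9 213.2 219.1] yaw_z -94.41 tilt 0.46 | shift mm [-2.3 -4.   3.1] rot [-0.01 -0.41  0.46] | F [-0.1  0.4  0.4] M [0.12 0.01 0.01] w 0.0654
q [ 0.18  0.42 -0.8   1.46  0.3   1.39 -2.28]
top [[108.98541688 132.20548061]
 [ 85.74461999 125.59649611]]
scene [[262.61795208 307.43845084]
 [278.64681381 203.55048926]]
```

View pics/c2.png

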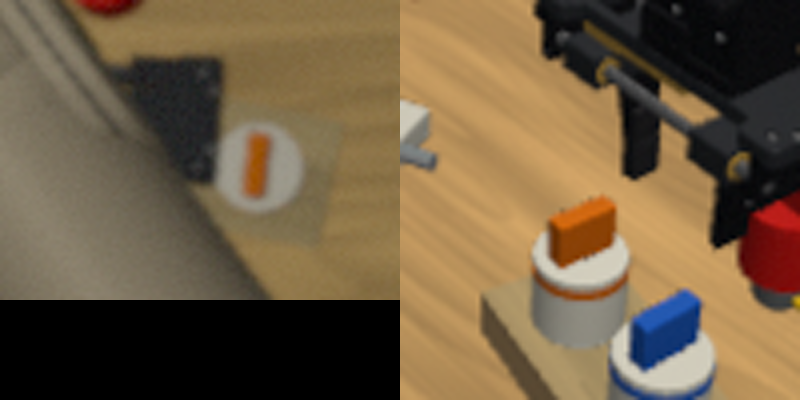

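The gripper stands above the rack; the blue handle's top is at crop (667,312), within 2 px of the projection. Descending.

```bash
python3 -m jog '[[-0.002,0.020,0.003,0,-0.4,0.4],[0,0.025,0,0,0,0],[0,0.020,0,0,0,0],[0,0.010,0,0,0,0],[0,0,0,0,0,0]]'
python3 - <<'E'
from h import *
rel([.577,.210,.106],86)
E
```

```text
time: 2.95
ee_pos: [0.5778, 0.2084, 0.1426]
eef_rot: [0.018, 0.707, -0.707, -0.017]
ft_force: [0.3, -0.3, -0.4]
width: 0.0649
t 2.95 pos [577.8 208.4 142.6] yaw_z -92.85 tilt 0.08 | shift mm [ 1.  36.6 -1.6] rot [ 0.03  1.15 -0.07] | F [ 0.3 -0.3 -0.4] M [ 0.05 -0.03 -0.01] w 0.0649
q [ 0.18  0.48 -0.79  1.56  0.35  1.25 -2.28]
```

Now down and close softly (10 N first), so the handle centres itself.

```bash
python3 -m jog '[[0.001,0.013,-0.0016,0,1.1,0],[0,0.012,0,0,0,0],[0,0.009,0,0,0,0],[0,0.003,0,0,0,0],[0,0,0,0,0,0]]'
python3 -m jog '[[0,0,0,0,0,0],[0,0,0,0,0,0],[0,0,0,0,0,0],[0,0,0,0,0,0],[0,0,0,0,0,0],[0,0,0,0,0,0]]' -1 10
python3 - <<'E'
from h import *
rel([.577,.210,.106],86)
E
```

```text
time: 3.37
ee_pos: [0.5785, 0.21, 0.1064]
eef_rot: [0.024, 0.707, -0.706, -0.022]
ft_force: [-0.0, -0.4, 0.6]
width: 0.0651
time: 3.87
ee_pos: [0.5798, 0.2105, 0.1092]
eef_rot: [0.025, 0.708, -0.706, -0.02]
ft_force: [0.2, -0.2, 0.1]
width: 0.0333
t 3.87 pos [579.8 210.5 109.2] yaw_z -93.62 tilt 0.41 | shift mm [2.8 3.2 0.7] rot [ 0.17  0.38 -0.37] | F [ 0.2 -0.2  0.1] M [0.07 0.06 0.03] w 0.0333
q [ 0.17  0.51 -0.77  1.59  0.38  1.19 -2.32]
```

```bash
python3 -m jog '[[0.001,0.0015,0,0,0,-0.3],[0.001,0.001,0,0,0.3,0],[0.001,0.001,0,0,0,0],[0,0,0,0,0,0],[0,0,0,0,0,0],[0,0,0,0,0,0]]'
python3 - <<'E'
from h import *
rel([.577,.210,.106],86)
E
```

```text
time: 4.37
ee_pos: [0.5774, 0.2108, 0.1065]
eef_rot: [0.026, 0.708, -0.706, -0.023]
ft_force: [0.4, -0.3, 1.0]
width: 0.0155
t 4.37 pos [577.4 210.8 106.5] yaw_z -93.97 tilt 0.25 | shift mm [0.4 0.5 0.8] rot [ 0.19  0.03 -0.16] | F [ 0.4 -0.3  1. ] M [-0.05 -0.04  0.01] w 0.0155
q [ 0.17  0.51 -0.77  1.6   0.37  1.18 -2.32]
```

```bash
python3 -m jog '[[0,0,0,0,0,0],[0,0,0,0,0,0],[0,-0.005,0,0,0,0],[0,-0.010,0,0,0,0],[0,-0.015,0,0,0,0],[0,-0.02,0,0,0,0],[0,-0.025,0,0,0,0],[0,-0.025,0,0,0,0],[0,-0.025,0,0,0,0],[0,-0.02,0,0,0,0],[0,-0.015,0,0,0,0],[0,-0.005,0,0,0,0]]' -1 45
python3 - <<'E'
from h import *
rel([.5555,-.2017,.26],96.2)
E
```

```text
time: 5.37
ee_pos: [0.5736, 0.21, 0.2814]
eef_rot: [0.022, 0.708, -0.706, -0.025]
ft_force: [-0.1, -0.3, -1.3]
width: 0.0155
t 5.37 pos [573.6 210.  281.4] yaw_z -93.84 tilt 0.26 | shift mm [ -9.5  20.4 412. ] rot [  0.15 -10.04   0.22] | F [-0.1 -0.3 -1.3] M [ 0.07  0.02 -0.02] w 0.0155
q [ 0.19  0.39 -0.82  1.37  0.27  1.5  -2.25]
```

```bash
python3 -m jog '[[0,0,0.015,0,0,0],[0,0,0.03,0,0,0],[0,0,0.038,0,0,0],[0,0,0.038,0,0,0],[0,0,0.038,0,0,0],[0,0,0.038,0,0,0],[0,0,0.038,0,0,0],[0,0,0.038,0,0,0],[0,0,0.038,0,0,0],[0,0,0.03,0,0,0],[0,0,0.02,0,0,0],[0,0,0.01,0,0,0]]'
python3 - <<'E'
from h import *
rel([.5555,-.2017,.23],96.2)
E
```

```text
time: 6.37
ee_pos: [0.5443, -0.1703, 0.2783]
eef_rot: [0.017, 0.709, -0.704, -0.022]
ft_force: [0.7, 0.2, -3.0]
width: 0.016
t 6.37 pos [ 544.3 -170.3  278.3] yaw_z -93.16 tilt 0.63 | shift mm [-13.4  48.   31.1] rot [ 0.46 -9.36  0.43] | F [ 0.7  0.2 -3. ] M [0.   0.   0.05] w 0.0160
q [ 0.77  0.26 -0.65  1.49  0.15  1.46 -1.51]
```

```bash
python3 -m jog '[[-0.005,0.010,0.010,0.2,-4,0.2],[-0.004,0.015,0.010,0.2,-4,0.2],[-0.002,0.015,0.010,0,-1.5,0],[0,0.015,0.005,0,0,0],[0,0.01,0,0,0,0],[0,0.008,0,0,0,0],[0,0,0,0,0,0]]'
python3 - <<'E'
from h import *
rel([.5555,-.2017,.19],96.2)
E
```

```text
time: 6.95
ee_pos: [0.5561, -0.2046, 0.2013]
eef_rot: [-0.042, 0.707, -0.705, 0.041]
ft_force: [-0.0, 0.1, -1.1]
width: 0.0155
t 6.95 pos [ 556.1 -204.6  201.3] yaw_z -83.21 tilt 0.20 | shift mm [ 0.2 11.3 -2.9] rot [0.19 0.59 0.06] | F [-0.   0.1 -1.1] M [ 0.    0.02 -0.02] w 0.0155
q [ 0.8   0.34 -0.65  1.55  0.21  1.32 -1.33]
```

```bash
python3 -m jog '[[0,0.004,-0.001,0,0,0],[0,0.004,-0.001,0,0.5,0],[0,0.003,-0.001,0,0,0],[0,0,0,0,0,0]]'
cat >> h.py <<'E'
def axis(z0,z1,tag=None,box=(170,80,270,210)):
    from bench import r
    from scipy.optimize import least_squares
    c=r.camera("scene");P=cloud(c);x0,y0,x1,y1=box
    q=P[y0:y1,x0:x1].reshape(-1,3)
    q=q[(q[:,2]>z0)&(q[:,2]<z1)&(np.hypot(q[:,0]-.555,q[:,1]+.202)<.05)]
    f=least_squares(lambda a:np.hypot(q[:,0]-a[0],q[:,1]-a[1])-.033,[.555,-.202],loss="soft_l1",f_scale=.002)
    print("axis",len(q),f.x,"med res",np.median(np.abs(f.fun)))
    if tag:
        cv2.imwrite(f"pics/{tag}.png",cv2.resize(c["image"][y0:y1,x0:x1,::-1],None,fx=4,fy=4,interpolation=cv2.INTER_CUBIC))
E
python3 - <<'E'
from h import *
rel([.5555,-.2017,.19],96.2)
axis(.13,.175,"s3")
E
```

```text
time: 7.28
ee_pos: [0.5567, -0.1984, 0.1911]
eef_rot: [-0.039, 0.707, -0.705, 0.04]
ft_force: [-0.3, 0.6, -0.7]
width: 0.0158
t 7.28 pos [ 556.7 -198.4  191.1] yaw_z -83.61 tilt 0.19 | shift mm [1.5 1.1 3.1] rot [ 0.18  0.19 -0.05] | F [-0.3  0.6 -0.7] M [ 0.05  0.03 -0.04] w 0.0158
q [ 0.79  0.35 -0.65  1.57  0.21  1.3  -1.35]
axis 255 [ 0.55555601 -0.19863603] med res 0.0008909855736461345
```

View pics/s3.png

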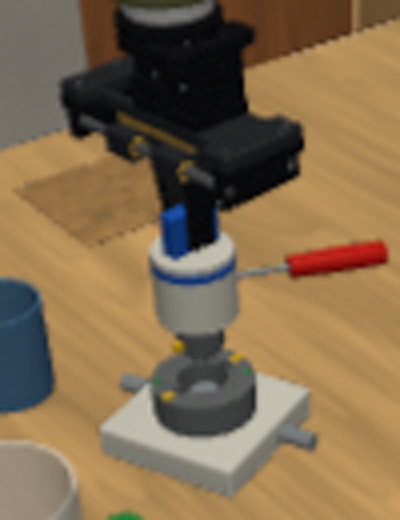

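Run:
```python
from h import *
from scipy.optimize import least_squares
c=np.load("scene0.npz");P=cloud(c)[155:210,190:255].reshape(-1,3)
d=np.hypot(P[:,0]-.555,P[:,1]+.202);q=P[(P[:,2]>.035)&(P[:,2]<.056)&(d>.035)&(d<.05)]
f=least_squares(lambda a:np.hypot(q[:,0]-a[0],q[:,1]-a[1])-.043,[.555,-.202],loss="soft_l1",f_scale=.002);print(len(q),f.x,np.median(abs(f.fun)))
```

```text
131 [ 0.55453709 -0.20253157] 0.0008646620686944897
```

```bash
python3 -m jog '[[0.0005,0.008,0.001,0,0.2,0],[0,0.008,0.001,0,0,0],[0,0.007,0.001,0,0,0],[0,0.003,0,0,0,0]]'
python3 - <<'E'
from h import *
rel([.556,-.202,.165],96.2)
E
```

```text
time: 7.67
ee_pos: [0.5576, -0.202, 0.1649]
eef_rot: [-0.037, 0.707, -0.706, 0.039]
ft_force: [0.1, -0.6, -1.9]
width: 0.0156
t 7.67 pos [ 557.6 -202.   164.9] yaw_z -83.83 tilt 0.23 | shift mm [ 1.6 -0.1 -0.2] rot [ 0.06 -0.03 -0.23] | F [ 0.1 -0.6 -1.9] M [-0.03  0.04  0.02] w 0.0156
q [ 0.79  0.37 -0.64  1.6   0.23  1.25 -1.36]
```

```bash
python3 -m jog '[[0.0016,0.003,0,0,0,-0.2],[0,0.003,0,0,0,0],[0,0.003,0,0,0,0],[0,0.002,0,0,0,0],[0,0,0,0,0,0]]'
python3 - <<'E'
from h import *
rel([.556,-.202,.1505],96.2)
E
```

```text
time: 8.08
ee_pos: [0.5551, -0.2025, 0.151]
eef_rot: [-0.039, 0.707, -0.705, 0.037]
ft_force: [0.2, -0.3, -2.0]
width: 0.0152
t 8.08 pos [ 555.1 -202.5  151. ] yaw_z -83.87 tilt 0.17 | shift mm [-1.   0.5 -0.3] rot [ 0.13 -0.06  0.11] | F [ 0.2 -0.3 -2. ] M [-0.01 -0.01  0.  ] w 0.0152
q [ 0.79  0.38 -0.64  1.62  0.24  1.23 -1.36]
```

```bash
for i in 1 2 3; do python3 -m jog '[[-0.0002,0.001,0,0,0,0],[0,0.001,0,0,0,0]]' | tr '\n' ' '; echo; done
python3 - <<'E'
from h import *
rel([.556,-.202,.1475],96.2)
E
```

```text
time: 8.25 ee_pos: [0.5555, -0.2024, 0.1492] eef_rot: [-0.038, 0.707, -0.705, 0.037] ft_force: [0.1, 0.7, -2.3] width: 0.0157 
time: 8.42 ee_pos: [0.556, -0.2024, 0.1474] eef_rot: [-0.038, 0.707, -0.705, 0.038] ft_force: [0.6, 0.4, 1.6] width: 0.0161 
time: 8.58 ee_pos: [0.5564, -0.2024, 0.1459] eef_rot: [-0.038, 0.707, -0.706, 0.038] ft_force: [-1.1, 1.0, 3.1] width: 0.0158 
t 8.58 pos [ 556.4 -202.4  145.9] yaw_z -83.86 tilt 0.08 | shift mm [ 0.3 -1.6 -0.5] rot [ 0.08 -0.06  0.02] | F [-1.1  1.   3.1] M [0.14 0.52 0.01] w 0.0158
q [ 0.79  0.39 -0.64  1.62  0.24  1.22 -1.36]
```

```bash
for i in 1 2 3; do python3 -m jog '[[0.0003,0.0012,0,0,0,0],[0.0002,0.0012,0,0,0,0]]' | tr '\n' ' '; echo; done
python3 - <<'E'
from h import *
rel([.556,-.202,.1325],96.2)
E
```

```text
time: 8.75 ee_pos: [0.5562, -0.2024, 0.1441] eef_rot: [-0.038, 0.706, -0.706, 0.038] ft_force: [-1.2, 0.4, 2.6] width: 0.0159 
time: 8.92 ee_pos: [0.5561, -0.2024, 0.1422] eef_rot: [-0.037, 0.706, -0.706, 0.038] ft_force: [-1.9, 1.1, 3.6] width: 0.016 
time: 9.08 ee_pos: [0.556, -0.2024, 0.1402] eef_rot: [-0.037, 0.706, -0.706, 0.039] ft_force: [-0.8, 1.0, 5.1] width: 0.0158 
t 9.08 pos [ 556.  -202.4  140.2] yaw_z -83.85 tilt 0.14 | shift mm [-0.1  7.7 -0.4] rot [ 0.01 -0.05 -0.14] | F [-0.8  1.   5.1] M [0.29 0.45 0.02] w 0.0158
q [ 0.79  0.39 -0.64  1.63  0.24  1.2  -1.37]
```

```bash
for i in 1 2 3 4; do python3 -m jog '[[0.0002,0.0013,0,0,0,0],[0.0002,0.0013,0,0,0,0]]' | tr '\n' ' '; echo; done
python3 - <<'E'
from h import *
rel([.556,-.202,.132],96.2)
E
```

```text
time: 9.25 ee_pos: [0.556, -0.2024, 0.1381] eef_rot: [0.037, -0.706, 0.706, -0.039] ft_force: [-1.5, 1.1, 7.5] width: 0.0154 
time: 9.42 ee_pos: [0.556, -0.2024, 0.1362] eef_rot: [0.036, -0.706, 0.706, -0.04] ft_force: [-1.7, 0.9, 7.2] width: 0.0156 
time: 9.58 ee_pos: [0.556, -0.2024, 0.1345] eef_rot: [0.036, -0.706, 0.706, -0.04] ft_force: [-2.4, 1.7, 9.7] width: 0.0158 
time: 9.75 ee_pos: [0.556, -0.2023, 0.1331] eef_rot: [0.036, -0.706, 0.707, -0.04] ft_force: [-3.1, 1.0, 9.7] width: 0.0157 
t 9.75 pos [ 556.  -202.3  133.1] yaw_z -83.84 tilt 0.39 | shift mm [-0.   1.1 -0.3] rot [-0.11 -0.04 -0.37] | F [-3.1  1.   9.7] M [0.38 0.96 0.01] w 0.0157
q [ 0.79  0.39 -0.64  1.64  0.25  1.18 -1.37]
```

```bash
python3 -m jog '[[0.0001,0.0014,0,-0.1,0,-0.3],[0,0.001,0,0,0,-0.1]]' | tr '\n' ' '; echo
for i in 1 2; do python3 -m jog '[[0.0001,0.0007,0,0,2.5,0],[0.0001,0.0007,0,0,2.5,0]]' | tr '\n' ' '; echo; done
python3 - <<'E'
from h import *
rel([.556,-.202,.132],60.7)
E
```

```text
time: 9.92 ee_pos: [0.5565, -0.2024, 0.1321] eef_rot: [0.038, -0.706, 0.706, -0.038] ft_force: [-3.0, 0.6, 11.1] width: 0.0156 
time: 10.08 ee_pos: [0.557, -0.2024, 0.1322] eef_rot: [0.006, -0.706, 0.708, -0.008] ft_force: [-2.5, 0.3, 9.7] width: 0.0156 
time: 10.25 ee_pos: [0.5572, -0.2024, 0.1323] eef_rot: [-0.027, -0.706, 0.708, 0.024] ft_force: [-3.8, 1.1, 10.2] width: 0.0158 
t 10.25 pos [ 557.2 -202.4  132.3] yaw_z -94.13 tilt 0.25 | shift mm [ 1.3  0.2 -0.3] rot [-0.08 25.17 -0.24] | F [-3.8  1.1 10.2] M [0.47 1.2  0.09] w 0.0158
q [ 0.76  0.39 -0.6   1.64  0.24  1.18 -1.54]
```

```bash
for i in 1 2 3 4; do python3 -m jog '[[0.0005,0.0008,0,0,2.5,-0.1],[0.0003,0.0008,0,0,2.5,0]]' | tr '\n' ' '; echo; done
python3 - <<'E'
from h import *
rel([.556,-.202,.132],60.7)
E
```

```text
time: 10.42 ee_pos: [0.557, -0.2022, 0.1322] eef_rot: [-0.059, -0.704, 0.706, 0.057] ft_force: [-2.2, 0.3, 11.0] width: 0.0156 
time: 10.58 ee_pos: [0.5569, -0.2021, 0.1323] eef_rot: [-0.091, -0.7, 0.703, 0.089] ft_force: [-3.5, 0.8, 10.5] width: 0.0158 
time: 10.75 ee_pos: [0.5569, -0.2021, 0.1324] eef_rot: [-0.123, -0.695, 0.698, 0.12] ft_force: [-2.9, 1.1, 9.5] width: 0.0155 
time: 10.92 ee_pos: [0.5569, -0.2022, 0.1325] eef_rot: [-0.155, -0.689, 0.692, 0.152] ft_force: [-3.3, 0.3, 9.7] width: 0.0157 
t 10.92 pos [ 556.9 -202.2  132.5] yaw_z -115.11 tilt 0.38 | shift mm [0.9 0.5 0.2] rot [-0.18  4.19 -0.34] | F [-3.3  0.3  9.7] M [ 0.27  0.89 -0.01] w 0.0157
q [ 0.71  0.38 -0.55  1.64  0.21  1.18 -1.89]
```

```bash
for i in 1 2 3 4; do python3 -m jog '[[0.0004,0.0008,0,0,1.2,-0.2]]' >/dev/null;python3 -m jog '[[0.0003,0.0008,0,0,0.8,-0.1]]' >/dev/null; python3 -c "
from h import *
rel([.556,-.202,.132],60.7)"|head -1; done
```

```text
t 11.08 pos [ 557.1 -202.3  132.7] yaw_z -117.34 tilt 0.29 | shift mm [1.1 0.7 0.2] rot [-0.2   1.96 -0.2 ] | F [-2.4 -0.   9.4] M [0.3  0.81 0.11] w 0.0156
t 11.25 pos [ 557.3 -202.4  132.8] yaw_z -119.45 tilt 0.22 | shift mm [1.3 0.8 0.3] rot [-0.21 -0.15 -0.05] | F [-3.4  0.2  8.7] M [0.23 0.81 0.11] w 0.0156
t 11.42 pos [ 557.2 -202.8  132.7] yaw_z -121.55 tilt 0.28 | shift mm [ 1.5  0.7 -0. ] rot [-0.26 -2.25  0.11] | F [-2.7 -0.8  9.3] M [0.06 0.8  0.24] w 0.0158
t 11.58 pos [ 557.3 -203.2  132.7] yaw_z -123.60 tilt 0.40 | shift mm [ 1.7  0.7 -0.3] rot [-0.3  -4.31  0.26] | F [-3.3  0.6  9.4] M [0.23 0.73 0.64] w 0.0153
```

```bash
python3 -m jog '[[0.0006,0.0004,0,0,-2,0],[0.0005,0.0003,0.0003,0,-1.5,0]]' >/dev/null; python3 -c "
from h import *
rel([.556,-.202,.132],60.7)"|head -1; for i in 1 2 3; do python3 -m jog '[[0.0002,-0.0006,0,0,0,0],[0.0002,-0.0006,0,0,0,0]]' >/dev/null; python3 -c "
from h import *
rel([.556,-.202,.1385],60.7)"|head -1; done
```

```text
t 11.75 pos [ 557.1 -203.1  133.3] yaw_z -120.08 tilt 0.32 | shift mm [ 1.5  1.3 -0.4] rot [-0.29 -0.78  0.13] | F [-2.1  1.2  8.4] M [ 0.32  0.39 -0.01] w 0.0154
t 11.92 pos [ 557.2 -203.   135.6] yaw_z -119.98 tilt 0.29 | shift mm [ 1.6 -2.9 -0.2] rot [-0.28 -0.68  0.04] | F [-2.9  0.6  7.5] M [0.24 0.75 0.  ] w 0.0154
t 12.08 pos [ 557.1 -203.   137.7] yaw_z -119.98 tilt 0.30 | shift mm [ 1.4 -0.8 -0.3] rot [-0.29 -0.68 -0.02] | F [-2.2  0.7  6.9] M [0.3  0.63 0.02] w 0.0155
t 12.25 pos [ 556.5 -202.8  138.6] yaw_z -119.99 tilt 0.30 | shift mm [ 0.9  0.1 -0.4] rot [-0.3  -0.69 -0.  ] | F [ 3.2 -0.7 -7. ] M [-0.04 -0.55  0.03] w 0.0158
```

```bash
python3 -m jog '[[0,0.0004,0,0,0,0],[0,0,0,0,0,0]]' - 5; python3 -m jog '[[0,0,0,0,0,0],[0,0,0,0,0,0],[0,0,0,0,0,0],[0,0,0,0,0,0]]' 0.3
python3 - <<'E'
from h import *
rel([.556,-.202,.25],60.7)
E
```

```text
time: 12.42
ee_pos: [0.5569, -0.2031, 0.1384]
eef_rot: [-0.183, -0.681, 0.685, 0.183]
ft_force: [-0.7, 1.5, 2.8]
width: 0.0158
time: 12.75
ee_pos: [0.5566, -0.2031, 0.1373]
eef_rot: [-0.183, -0.681, 0.685, 0.183]
ft_force: [0.1, -0.1, 0.4]
width: 0.035
t 12.75 pos [ 556.6 -203.1  137.3] yaw_z -119.99 tilt 0.30 | shift mm [ 1.000e+00 -1.127e+02 -1.000e-01] rot [-0.3  -0.69 -0.01] | F [ 0.1 -0.1  0.4] M [0.04 0.01 0.03] w 0.0350
q [ 0.7   0.37 -0.53  1.63  0.21  1.19 -1.97]
```

Released; withdraw upward and back, then look.

```bash
python3 -m jog '[[0,0,0,0,0,0],[0,0,0,0,0,0],[0,-0.005,0,0,0,0],[0,-0.01,0,0,0,0],[0,-0.02,0,0,0,0],[0,-0.025,0,0,0,0],[0,-0.025,0,0,0,0],[0,-0.025,0,0,0,0],[0,-0.02,0,0,0,0],[0.02,0,-0.02,0,0,0],[0.025,0,-0.02,0,0,0],[0.025,0,-0.02,0,0,0]]'
python3 -m jog '[[0.03,0,0,0,0,0],[0.03,0,0,0,0,0],[0.02,0,0,0,0,0],[0.01,0,0,0,0,0],[0,0,0,0,0,0]]'
python3 - <<'E'
from h import *
rel([.556,-.202,.25],60.7)
axis(.08,.122,"s4")
from bench import r
c=r.camera("scene");P=cloud(c)[80:210,170:270].reshape(-1,3)
h=cv2.cvtColor(c["image"],cv2.COLOR_RGB2HSV)[80:210,170:270].reshape(-1,3)
m=(h[:,0]>100)&(h[:,0]<130)&(h[:,1]>150)&(np.hypot(P[:,0]-.555,P[:,1]+.202)<.03);q=P[m]
w,V=np.linalg.eigh(np.cov(q[q[:,2]>.155][:,:2].T))
print("handle",len(q),q.mean(0),"zmax",np.percentile(q[:,2],95),"yaw",np.degrees(np.arctan2(V[1,1],V[0,1])))
E
```

```text
time: 13.75
ee_pos: [0.526, -0.1194, 0.2798]
eef_rot: [-0.187, -0.68, 0.684, 0.186]
ft_force: [1.1, -0.7, -0.3]
width: 0.0569
time: 14.17
ee_pos: [0.4446, -0.0628, 0.285]
eef_rot: [-0.185, -0.681, 0.685, 0.179]
ft_force: [0.8, 0.3, -0.4]
width: 0.0566
t 14.17 pos [444.6 -62.8 285. ] yaw_z -119.88 tilt 0.59 | shift mm [-165.5   36.8   65.1] rot [-0.18 -0.58 -0.56] | F [ 0.8  0.3 -0.4] M [ 0.   -0.02 -0.01] w 0.0566
q [ 0.7  -0.07 -0.62  1.77 -0.04  1.42 -2.01]
axis 215 [ 0.55569964 -0.20322635] med res 0.000934541344357491
handle 143 [ 0.55901832 -0.19579061  0.15414387] zmax 0.16959913513163777 yaw 149.31481184526444
```

View pics/s4.png

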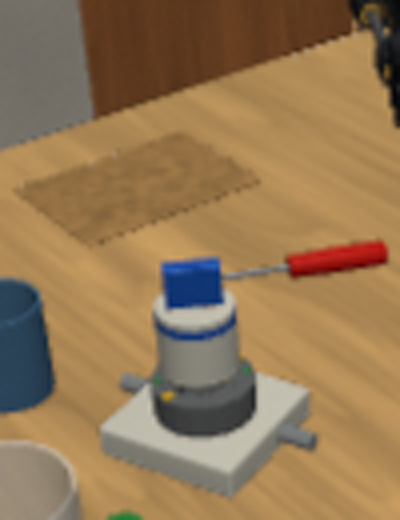

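The cartridge stands upright in the collar. Its handle top measures 0.170 m against 0.168 m expected when locked, and its yaw of -31° is at the notches. Handing in.

```bash
python3 -c "
from bench import r
print(r.close_job())"
```

```text
the job is handed in; nothing more can be done
None
```

The new (blue) cartridge is out of the rack and locked in the filter unit's collar. The job was handed in at about 14 s, with the gripper open and clear of everything.

- **Fitting:** I read the slot angle from the yellow marks, about 6° in the world frame, and the lugs dropped in without any searching. I pressed down to about 32 mm with roughly 12 N of spring force, then turned clockwise to the stop. There the twisting torque rose to about 0.6 N m. I backed off about 3.5° to the middle of the notches and let it up.
- **Locking:** It rose to about 38 mm and then held against a light upward pull of about 5 N, so the lugs were caught in the notches.
- **After release:** The camera shows it upright. The handle top is at 0.170 m against 0.168 m expected, the handle is turned about -31° against -29° expected, and the axis is within about 1.5 mm of the collar's.
- **Forces and other objects:** The largest force I read was about 12 N. I did not touch the used cartridge or any of the other things. I took no final picture of the rack, so that rests on the path kept above them.

No check failed. The two cameras differed by 1–3 mm on the collar's position, so I used a value between them, and the cartridge went in without sideways load above about 4 N.

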